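# Couple a test gauge to a packing bench's air outlet and open the valve

### The arm

A 7-joint arm with a two-finger parallel gripper is mounted at the origin on the work surface. World frame = base frame: x ahead of the robot, y to its left, z up, the work surface at z = 0. Lengths are in mm, angles in rad, forces in N, time in s.
With the tool pointing down it reaches from about 425 to 950 mm from the base axis. Payload 4.7 kg.
Tool frame: the origin (TCP) lies midway between the tips of the shut fingers; the grasp point (between the pads) lies 19 mm behind it; z points along the fingers, y is the line along which they close (so a half turn about z gives the same grasp; the last joint's range is limited). The gripper opens to 85 mm and grips with 20 to 120 N. Pads are 22 mm wide; open, the fingers measure 114 mm over their backs; the gripper's body (76 mm by 85 mm) begins 54 mm behind the grasp point. The pads swing forward as they close: fully open they stand 13 mm farther back than shut.
Start: joints at [1.215, 0.469, -0.049, 1.532, 0.024, 1.141, -0.082], TCP at [216.731, -639.278, 231.335] pointing down, gripper open.
Joint ranges: [-2.59, 2.59], [-0.33, 1.99], [-1.39, 1.29], [0.1, 2.45], [-1.04, 4.18], [0.21, 1.99], [-2.66, 2.66]. Speed limits (rad/s): [2.57, 2.57, 3.14, 3.14, 3.14, 3.14, 3.14].

### API

Orientations are given as a 3x3 rotation matrix whose columns are the frame's x, y, z axes.
In Python, from plant import robot gives the robot as it stands.
- The arm moves only by the shell command python3 -m pendant 'ROWS' [OPENING] [FORCE]. ROWS is text: rows parted by semicolons, each of 6 numbers parted by spaces: the shift along the tool's x, y, z in mm, then the turn, a rotation vector about the tool's x, y, z in degrees. In form: x y z rx ry rz; .... A call has 1 to 20 rows; each row is the pose to reach, as a shift and turn from the pose commanded when the call began, along the tool's axes at that moment; what a row does not reach only later rows make up. A row lasts 1/10 s, in which the tool goes at most 50 mm and 8.59 degrees, less where a joint would pass 70% of its speed; a pose out of reach is approached as far as the arm can. A call with a gripper value outside its range is refused whole. OPENING is the closure in counts, from 0 (fully open) to 255 (shut), set as the call begins (- or left out, the last holds). The fingers move at their own pace and stop on an object; FORCE is the grip in N (left out, the last holds). Time passes only in rows, so rows that repeat a pose let the fingers close. It gives the time, the measured TCP pose, the force, the opening and the grip force at its end, in the units of the state.
- robot.get_state(): the state, without advancing time (a new reading comes with each control period).
- robot.capture(name): name is "side" or "top"; returns the picture (384x512x3 uint8, red, green, blue); there is no depth.
- robot.camera_params(name): a dict with "mtx" (3x3 intrinsics, pixels), "origin" and "attitude" of the camera in the world. Camera axes: x right, y down, z forward; pixel columns grow to the right and rows downward; lengths in mm; the calibration is good to about 2 mm. A picture is of the moment at which its call begins. camera_params takes no time and is no camera call.
- robot.job_done(): hands the job in; it is judged then, once.
The state is a dict: "t": time; "q": joint angles; "joint_vel": joint speeds; "joint_efforts": joint torques, N m; "tcp_pos": TCP position; "orientation": TCP orientation; "ft_force": force on the tool from outside, world axes, zero at the start; "wrist_torque": the same for the moment, N m; "width": opening from 0.0 (shut) to 1.0 (fully open); "grip_force": force on a finger pad.
Only numpy, scipy, OpenCV 4.12 (cv2) and the standard library are available. Lean on these libraries where they do the work, as an engineer would, in place of code of your own. Each camera call takes 0.05 s, during which the arm holds its last target. There are 200 camera calls.

### The job

Put the test gauge on the bench's compressed-air outlet: pull the coupler's sleeve back until it catches and stays back, take the gauge from the tool block and press its plug fully home so that the sleeve springs forward and locks it. Only then turn the outlet's valve lever fully open, in line with the pipe, and let go. Do not shove or knock over the groceries and the tape standing around.

Things in the scene. Friction and masses are not known exactly. Their poses are not given: they have to be found in the camera images.
- station: The air outlet, fixed to the table: low aluminium manifold with a brass ball valve, on a grey foot plate (110 x 300 mm). Origin on the table, 75 mm from the coupler's axis. z up, x away from its front, y along its pipe from valve to coupler. The manifold is 45 mm wide (x), its top 58 mm high; a blanked brass port (74 mm high) stands 70 mm from the coupler along -y.
- coupler_mouth (a point): Centre of the coupler's mouth, at its top rim, 112 mm above the table; axes as station's. The coupler stands upright, mouth up. Bore 25.6 mm wide with a funnelled rim 31 mm wide, in a round brass body 34 mm across; the sliding sleeve sits round that.
- sleeve_grip (a point): On the coupler's axis, half-way up the sleeve's barrel; moves with the sleeve. Barrel 40 mm across, 26 mm high (13 mm above and below this point); under it a knurled flange 50 mm across, 8 mm high, whose upper ledge lies 13 mm below this point. With the sleeve forward the barrel's top is 4 mm and the ledge 30 mm below the mouth.
- sleeve (a joint): How far the sleeve is pulled back (straight down), m: 0 = forward, as at the start; 0.014 = end. A spring drives it forward (4 N at 0, 12 N at the end). Forward, dogs bar the bore. Pulled 11 mm or more while empty, it catches and stays at about 0.010. A plug pressed home (about 8 N) trips it: it springs to 0 and locks. Withdrawing a half-entered plug trips it empty: pull it back anew.
- gauge: The loose test gauge, 0.3 to 0.5 kg, 132 mm high, upright in the tool block at the start; lift it straight up by 40 mm to clear the hole. Origin at the underside of its collar, as plug_collar. Dial towards its -x, z up along the plug's axis.
- gauge_case (a point): Centre of the gauge's round case, half-way through its thickness, on the plug's axis. Black rubber-booted case, 68 mm across and 37 mm thick (front to back, along its x), white dial on its -x side. Axes as gauge's.
- plug_collar (a point): On the plug's axis at the underside of the gauge's hexagonal collar (39 mm across), 65 mm below the case centre. Below it the steel plug, 24 mm across with a groove and a tapered nose, reaches down 33 mm. Fully home and locked, this point lies 0 to 1.5 mm above the coupler's mouth.
- tool_block: Wooden tool block fixed to the table, 85 x 160 mm (x, y), 42 mm high, origin at the centre of its underside. The gauge is parked in its hole at y = -40 mm; a screwdriver and a marker, up to 132 mm high, stand near y = +54 mm.
- valve_stem (a point): On the upright turning axis of the ball valve's lever, at the lever's mid-height, 89 mm above the table; 160 mm from the coupler's axis along -y. Axes as station's.
- lever_grip (a point): On the lever's centre line at mid-height, 75 mm out from the stem; moves with the lever, its -x points outwards. The lever is level and reaches 105 mm from the stem; its black grip (from 30 mm out) is 16 mm wide and 12 mm high. Only the foot plate and the pipe (up to 56 mm high) lie below the grip.
- valve (a joint): Angle of the valve lever, rad: 0 = shut, lever across the pipe, pointing to the front (-x); 1.571 = fully open (end stop), lever along the pipe, pointing away from the coupler (-y). Opens counter-clockwise seen from above, with light friction (2 to 3 N at the grip), and stays where it is left.
- cocoa: Bystander: round jar with screw lid, 85 mm across, 150 mm tall, behind the work area. Origin at the centre of its underside.
- oil_bottle: Bystander: bottle, 72 mm across, 235 mm tall, behind the work area. Origin at the centre of its underside.
- milk: Bystander: milk carton lying on its side, 75 x 187 x 75 mm with a cap at one end, behind the work area. Origin at the centre of its underside.
- can_a: Bystander: tin can, 74 mm across, 75 mm tall, in front of the air outlet. Origin at the centre of its underside.
- sauce: Bystander: small upright carton 45 x 62 x 85 mm, just behind the wooden tool block. Origin at the centre of its underside.
- tape_roll: Bystander: roll of packing tape lying flat, 90 mm across, 48 mm tall, in front of the tool block. Origin at the centre of its underside.
There are look-alikes about, which are no part of the job. Leave any purple look-alike of the gauge alone.

How it is judged:
By the outcome, as a careful person would: the job done as asked, in the order asked, and still so for the second after the job is handed in, with the robot touching nothing.
It also fails if it takes over 67 s, if anything falls off the work surface, if the arm or the gripper's body presses on something with over 40 N, if the wrist force passes 120 N, or if a joint passes its speed limit or range.

## Working session

There is one attempt and no reset: what is moved stays moved. The work goes in short steps, Python scripts to look and compute and a shell command to move; the robot and the scene stay as the last step left them, time stands still between calls to the robot, and variables do not carry over. Pictures are saved under pics/ and viewed, at most 10 in all, crops included, and the job is handed in when it is done.

```bash
ls; mkdir -p pics; python3 - <<'E'
from plant import robot
import cv2, numpy as np
for n in("side","top"):
    p=robot.camera_params(n); print(n,np.round(p["mtx"],1).tolist(),np.round(p["origin"],1),np.round(p["attitude"],3).tolist())
    cv2.imwrite(f"pics/{n}0.png",robot.capture(n)[:,:,::-1])
s=robot.get_state(); print(s["t"],s["tcp_pos"],np.round(s["orientation"],3).tolist(),s["width"])
E
```

```text
pics
side [[376.8, 0.0, 251.0], [0.0, 376.8, 195.0], [0.0, 0.0, 1.0]] [  4.2 508.5 591.5] [[-0.711, -0.375, 0.596], [-0.703, 0.392, -0.593], [-0.012, -0.84, -0.542]]
top [[397.8, 0.0, 259.6], [0.0, 397.8, 188.3], [0.0, 0.0, 1.0]] [ 492.2  -52.5 1217. ] [[-0.015, -0.997, 0.074], [-1.0, 0.017, 0.025], [-0.026, -0.073, -0.997]]
0.1 [ 216.51115183 -638.78878407  230.3626418 ] [[0.947, 0.321, -0.001], [0.321, -0.947, 0.002], [-0.0, -0.002, -1.0]] 0.9962918564623033
```

View pics/side0.png

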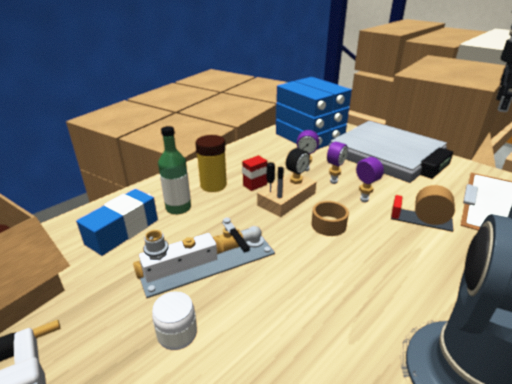

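View pics/top0.png

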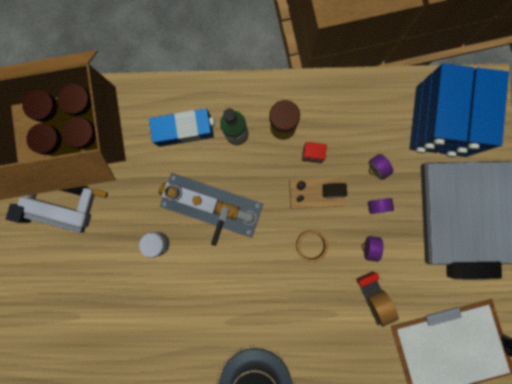

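The side view shows the coupler at (154,240), valve lever at about (237,237), black-booted gauge at (298,160) in the wooden block, and can at (175,320). In the top view the coupler is at (180,193), lever tip at (216,243), gauge at (335,190) and tape ring at (311,244).

Possible gauges in the side view: black one in the block (298,160), and purple ones at (308,140), (337,153) and (370,168). I choose the black one. Next is a close crop of the choice and of the station.

```bash
python3 - <<'E'
import cv2, numpy as np
s=cv2.imread("pics/side0.png");t=cv2.imread("pics/top0.png")
def c(i,x,y,w,h,k): return cv2.resize(i[y:y+h,x:x+w],None,fx=k,fy=k,interpolation=cv2.INTER_CUBIC)
out=np.zeros((600,800,3),np.uint8)
out[:300,:400]=c(s,130,215,100,75,4)   # side coupler
out[:300,400:]=c(s,245,140,100,75,4)   # side gauge
out[300:,:400]=c(t,155,165,100,75,4)
out[300:,400:]=c(t,275,160,100,75,4)
cv2.imwrite("pics/crop1.png",out)
E
```

```text
(no output)
```

View pics/crop1.png

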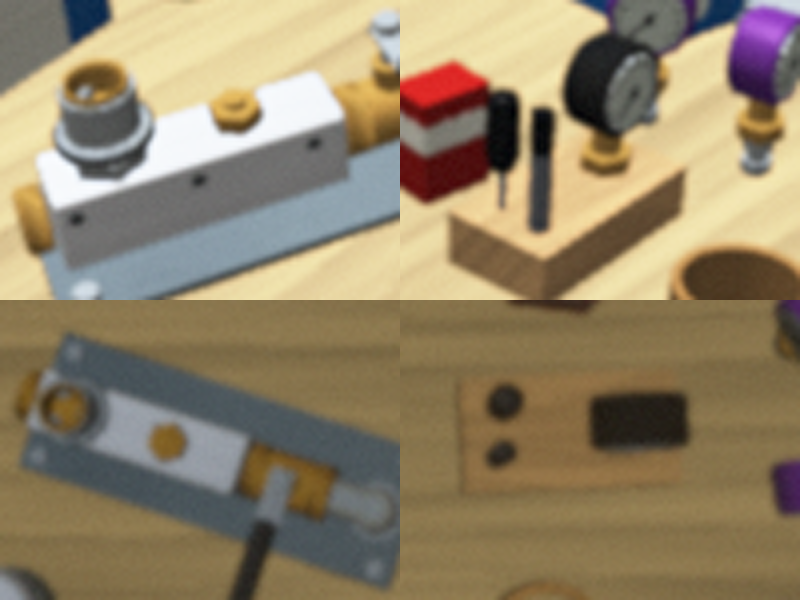

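The crop confirms the choice: a black-booted gauge with a white dial on a brass collar in the wooden block, case centre at about (298,160) side and (335,190) top. The coupler mouth centre is at about (153.5,234) side and (171.7,191.2) top, and the port cap at (188.5,242) side and (196.7,200) top.

```bash
cat > h.py <<'E'
import cv2, numpy as np
from plant import robot
P={n:robot.camera_params(n) for n in("side","top")}
def ray(n,uv):
    p=P[n];d=np.array(p["attitude"])@np.linalg.inv(p["mtx"])@np.array([*uv,1.]);return np.array(p["origin"]),d/np.linalg.norm(d)
def plane(n,uv,z):
    o,d=ray(n,uv);return o+d*(z-o[2])/d[2]
def tri(a,b):
    o1,d1=ray("side",a);o2,d2=ray("top",b)
    A=np.stack([d1,-d2],1);k=np.linalg.lstsq(A,o2-o1,rcond=None)[0]
    p,q=o1+k[0]*d1,o2+k[1]*d2;return (p+q)/2,np.linalg.norm(p-q)
def proj(n,X):
    p=P[n];c=np.array(p["attitude"]).T@(np.array(X)-p["origin"]);return (np.array(p["mtx"])@(c/c[2]))[:2]
def blob(img,box,lo,hi):
    "HSV mask in box x0,y0,x1,y1: largest contour"
    x0,y0,x1,y1=box;m=cv2.inRange(cv2.cvtColor(img[y0:y1,x0:x1],cv2.COLOR_BGR2HSV),lo,hi)
    c=max(cv2.findContours(m,cv2.RETR_EXTERNAL,cv2.CHAIN_APPROX_NONE)[0],key=cv2.contourArea)
    return c+np.array([x0,y0])
E
python3 - <<'E'
from h import *
np.set_printoptions(precision=1,suppress=True)
s=cv2.imread("pics/side0.png");t=cv2.imread("pics/top0.png")
print("mouth",*tri((153.5,234.2),(171.7,191.2)), plane("top",(171.7,191.2),112),plane("side",(153.5,234.2),112))
print("port",*tri((188.5,241.3),(196.7,200.2)),plane("top",(196.7,200.2),74),plane("side",(188.5,241.3),74))
c=blob(t,(315,175,355,205),(0,0,0),(180,255,70));print("gauge top",cv2.minAreaRect(c),cv2.boundingRect(c))
print(plane("top",cv2.minAreaRect(c)[0],125),plane("top",cv2.boxPoints(cv2.minAreaRect(c))[0],140))
for q in cv2.boxPoints(cv2.minAreaRect(c)): print(q,plane("top",q,135))
c2=blob(s,(282,145,315,178),(0,0,0),(180,255,70));print("gauge side",cv2.fitEllipse(c2),cv2.boundingRect(c2))
print("case",*tri((297.9,160.6),cv2.minAreaRect(c)[0]))
for box,im in(((205,215,235,250),t),((220,220,255,255),s)):
    c=blob(im,box,(0,0,0),(180,255,75));print("lever",cv2.minAreaRect(c),cv2.boxPoints(cv2.minAreaRect(c)))
for q in((171,173),(159.8,206.3),(251.7,236.8),(262,203)):print("plate",plane("top",q,6))
# block corners in top: crop
for q in((275+60/4,160+80/4),(275+62/4,160+190/4)):print("block",plane("top",q,42))
E
```

```text
mouth [570.8 223.7 110.8] 3.1811333089870457 [569.8 222.1 112. ] [570.8 225.4 112. ]
port [545.9 160.4  68.6] 1.3898820225821913 [545.2 158.8  74. ] [540.8 164.4  74. ]
gauge top ((334.5, 189.5), (13.0, 23.0), 90.0) (323, 183, 24, 14)
[ 566.1 -229.8  125. ] [ 583.2 -196.9  140. ]
[323. 183.] [ 583.7 -197.6  135. ]
[346. 183.] [ 582.6 -259.8  135. ]
[346. 196.] [ 547.3 -258.7  135. ]
[323. 196.] [ 548.3 -196.7  135. ]
gauge side ((297.36907958984375, 160.2718505859375), (21.73833465576172, 23.65444564819336), 29.773263931274414) (286, 148, 23, 27)
case [ 566.4 -233.5  107.2] 2.3118486704271706
lever ((216.50001525878906, 232.00001525878906), (6.870728015899658, 25.62595558166504), 21.801410675048828) [[208.6 242.6]
 [218.1 218.8]
 [224.4 221.4]
 [214.9 245.2]]
lever ((239.25, 240.25), (26.16295051574707, 8.485280990600586), 45.0) [[227.  234. ]
 [233.  228. ]
 [251.5 246.5]
 [245.5 252.5]]
plate [633.5 250.6   6. ]
plate [531.5 285.    6. ]
plate [434.8   4.5   6. ]
plate [536.6 -28.3   6. ]
block [ 602.1 -113.    42. ]
block [ 520.7 -112.8   42. ]
```

```bash
cat >> h.py <<'E'
from scipy.spatial.transform import Rotation as Ro
def goal(pos,yaw):
    "shift/turn in tool axes to TCP pos, pointing down, tool x at world yaw (deg)"
    s=robot.get_state();R=np.array(s["orientation"]);a=np.radians(yaw)
    G=np.array([[np.cos(a),np.sin(a),0],[np.sin(a),-np.cos(a),0],[0,0,-1]])
    print("move",np.round(R.T@(np.array(pos)-s["tcp_pos"]),1),np.round(Ro.from_matrix(R.T@G).as_rotvec(degrees=True),1))
E
python3 - <<'E'
from h import *
np.set_printoptions(precision=1,suppress=True)
goal((570.3,223.3,240),70.7)
print("tip",plane("top",(211.75,244),93),"can",plane("top",(153,245),75),"bottle",plane("top",(231,117),230),"milk",plane("top",(181,126),75))
m=np.array([570.3,223.3,112]);y=np.array([.328,.945,0]);x=np.array([.945,-.328,0])
for n in P: print(n,"stem",proj(n,m-160*y-[0,0,23]),"leverTip",proj(n,m-160*y-105*x-[0,0,23]),"port",proj(n,m-70*y-[0,0,38]))
E
```

```text
move [ 611.8 -702.9   -8.5] [ -0.1  -0.  -52. ]
tip [420.3 113.1  93. ] can [418.5 285.   75. ] bottle [746.9  42.3 230. ] milk [763.3 204.1  75. ]
side stem [227.5 221.4] leverTip [248.  249.4] port [189.4 238.4]
top stem [226.2 209.1] leverTip [214.3 244.5] port [197.3 199.4]
```

```bash
python3 -m pendant '20 -23 0 0 0 -3; 50 -57 0 0 0 -8; 80 -92 0 0 0 -14; 112 -129 0 0 0 -20; 145 -166 0 0 0 -26; 178 -203 0 0 0 -32; 210 -241 0 0 0 -38; 242 -278 0 0 0 -44; 275 -315 -2 0 0 -50; 307 -352 -3 0 0 -52; 340 -389 -4 0 0 -52; 372 -427 -5 0 0 -52; 405 -464 -6 0 0 -52; 437 -501 -7 0 0 -52; 470 -539 -8 0 0 -52; 502 -576 -8 0 0 -52; 535 -613 -8 0 0 -52; 567 -651 -8 0 0 -52; 595 -683 -8 0 0 -52; 612 -703 -8 0 0 -52' 0; python3 - <<'E'
from h import *
goal((570.3,223.3,150),70.7)
for n in P: cv2.imwrite(f"pics/{n}1.png",robot.capture(n)[:,:,::-1])
s=cv2.imread("pics/side1.png");t=cv2.imread("pics/top1.png")
k=lambda i,x,y:cv2.resize(i[y:y+150,x:x+100],None,fx=4,fy=4,interpolation=cv2.INTER_CUBIC)
cv2.imwrite("pics/crop2.png",np.hstack([k(s,105,150),k(t,130,120)]))
print(robot.get_state()["ft_force"])
E
```

```text
t: 2.1
tcp_pos: [570.7, 226.8, 238.7]
orientation: [[0.327, 0.945, -0.001], [0.945, -0.327, 0.002], [0.001, -0.001, -1.0]]
ft_force: [0.0, 0.7, -0.0]
width: 0.995
grip_force: 0.0
move [-3.5  0.9 88.7] [-0.1 -0.1  0.2]
[ 0.09932789  0.98701261 -0.29988947]
```

View pics/crop2.png

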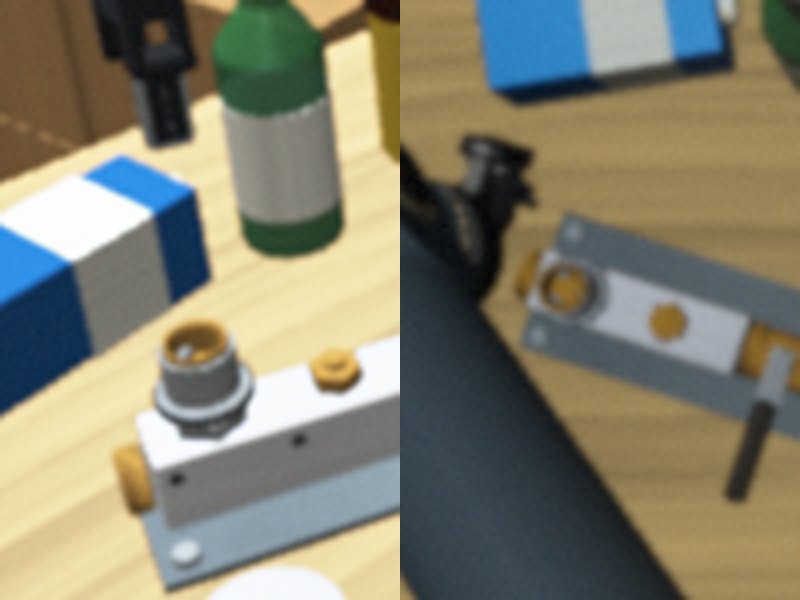

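The crops show the open gripper above and behind the coupler in both views. The mouth rim centre is at about (153.7,235.7) side and (171.4,191.6) top.

```bash
python3 - <<'E'
from h import *
np.set_printoptions(precision=1,suppress=True)
print(*tri((153.7,235.7),(171.4,191.6)),plane("top",(171.4,191.6),112),plane("side",(153.7,235.7),112))
print(proj("side",(570.7,226.8,238.7)),proj("top",(570.7,226.8,238.7)))
s=cv2.imread("pics/side1.png");t=cv2.imread("pics/top1.png")
for im,b in((s,(140,225,168,250)),(t,(160,180,182,203))):
    c=blob(im,b,(10,110,60),(28,255,255));print(cv2.fitEllipse(c),cv2.boundingRect(c))
goal((569.5,224,140),71)
E
```

```text
[569.7 224.8 108.3] 2.442932569348056 [568.7 222.9 112. ] [566.3 227.8 112. ]
[142.5 180.8] [157.2 187.5]
((153.3823699951172, 234.7431640625), (10.028932571411133, 14.937018394470215), 80.56044006347656) (146, 230, 15, 11)
((170.6694793701172, 191.87982177734375), (8.719354629516602, 10.472050666809082), 107.4906234741211) (165, 188, 12, 10)
move [-4.   0.8 98.6] [-0.1 -0.1  0.1]
```

```bash
python3 -m pendant '-3 1 20 0 0 0; -4 1 50 0 0 0; -4 1 80 0 0 0; -4 1 110 0 0 0; -4 1 130 0 0 0; -4 1 145 0 0 0; -4 1 153 0 0 0; -4 1 155 0 0 0; -4 1 155 0 0 0'; python3 -m pendant '0 0 0 0 0 0; 0 0 0 0 0 0; 0 0 0 0 0 0; 0 0 0 0 0 0; 0 0 0 0 0 0; 0 0 0 0 0 0; 0 0 0 0 0 0; 0 0 0 0 0 0; 0 0 0 0 0 0; 0 0 0 0 0 0' 255 30
```

```text
t: 3.1
tcp_pos: [570.7, 218.9, 84.8]
orientation: [[0.33, 0.944, 0.001], [0.944, -0.33, 0.0], [0.0, 0.001, -1.0]]
ft_force: [0.1, -0.2, -0.3]
width: 1.0
grip_force: 0.0
t: 4.1
tcp_pos: [567.5, 220.1, 84.7]
orientation: [[0.329, 0.944, -0.004], [0.944, -0.329, -0.0], [-0.001, -0.004, -1.0]]
ft_force: [-7.8, 0.5, 4.6]
width: 0.444
grip_force: 34.9
```

```bash
python3 -m pendant '0 0 3 0 0 0; 0 0 6 0 0 0; 0 0 9 0 0 0; 0 0 11 0 0 0; 0 0 12 0 0 0; 0 0 13 0 0 0; 0 0 13 0 0 0; 0 0 13 0 0 0' - 50
```

```text
t: 4.9
tcp_pos: [567.5, 220.2, 72.7]
orientation: [[0.329, 0.944, -0.004], [0.944, -0.329, -0.001], [-0.002, -0.004, -1.0]]
ft_force: [-7.9, -0.1, 11.1]
width: 0.441
grip_force: 54.8
```

```bash
python3 -m pendant '0 0 1 0 0 0; 0 0 1 0 0 0; 0 0 1 0 0 0'; python3 -m pendant '0 0 0 0 0 0; 0 0 0 0 0 0; 0 0 0 0 0 0; 0 0 0 0 0 0; 0 0 0 0 0 0; 0 0 0 0 0 0' 0; python3 -m pendant '0 0 -20 0 0 0; 0 0 -60 0 0 0; 0 0 -110 0 0 0; 0 0 -150 0 0 0; 0 0 -170 0 0 0; 0 0 -170 0 0 0';  python3 - <<'E'
from h import *
goal((566.4,-232.5,240),-90+180);goal((566.4,-232.5,240),90)
for n in P: cv2.imwrite(f"pics/{n}2.png",robot.capture(n)[:,:,::-1])
s=cv2.imread("pics/side2.png");t=cv2.imread("pics/top2.png")
k=lambda i,x,y:cv2.resize(i[y:y+75,x:x+50],None,fx=8,fy=8,interpolation=cv2.INTER_CUBIC)
cv2.imwrite("pics/crop3.png",np.hstack([k(s,130,215),k(cv2.imread("pics/side1.png"),130,215)]))
print(robot.get_state()["q"])
E
```

```text
t: 5.2
tcp_pos: [567.5, 220.1, 72.1]
orientation: [[0.329, 0.944, -0.004], [0.944, -0.329, -0.001], [-0.002, -0.003, -1.0]]
ft_force: [-9.8, -0.8, 13.0]
width: 0.44
grip_force: 55.1
t: 5.8
tcp_pos: [570.3, 218.8, 70.2]
orientation: [[0.33, 0.944, -0.0], [0.944, -0.33, -0.0], [-0.0, -0.0, -1.0]]
ft_force: [-0.0, -0.2, -1.0]
width: 1.003
grip_force: 0.0
t: 6.4
tcp_pos: [571.9, 220.1, 244.1]
orientation: [[0.33, 0.944, 0.007], [0.944, -0.33, 0.002], [0.005, 0.006, -1.0]]
ft_force: [0.1, 0.4, 0.2]
width: 0.995
grip_force: 0.0
move [-429.   144.3    2.9] [  0.4  -0.2 -19.3]
move [-429.   144.3    2.9] [  0.4  -0.2 -19.3]
[ 0.05962927  0.43834407 -0.67590355  1.65503964  0.29514481  1.1531271
 -1.02784838]
```

View pics/crop3.png

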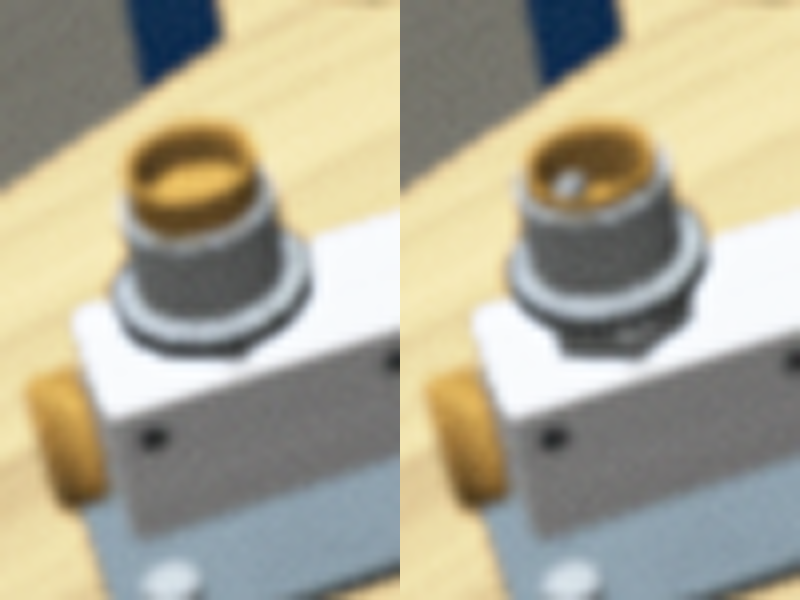

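The left crop (now) against the right (before) shows the sleeve has moved down and stayed there. The brass rim is exposed, with its centre at about (153.4,235), and the dogs are clear of the bore. Next, the gauge.

```bash
python3 -m pendant '-20 7 0 0 0 -1; -55 18 0 0 0 -3; -95 32 0 0 0 -5; -140 47 0 0 0 -7; -185 62 0 0 0 -9; -230 77 0 0 0 -11; -275 92 0 0 0 -13; -320 108 0 0 0 -15; -360 121 0 0 0 -17; -395 133 0 0 0 -18; -418 141 0 0 0 -19; -429 144 0 0 0 -19; -429 144 0 0 0 -19; -429 144 0 0 0 -19' 0; python3 - <<'E'
from h import *
goal((565.5,-232.5,88),90)
for n in P: cv2.imwrite(f"pics/{n}3.png",robot.capture(n)[:,:,::-1])
s=cv2.imread("pics/side3.png");t=cv2.imread("pics/top3.png")
k=lambda i,x,y:cv2.resize(i[y:y+150,x:x+100],None,fx=4,fy=4,interpolation=cv2.INTER_CUBIC)
cv2.imwrite("pics/crop4.png",np.hstack([k(s,250,70),k(t,290,110)]))
print(robot.get_state()["q"])
E
```

```text
t: 7.9
tcp_pos: [564.5, -231.6, 239.5]
orientation: [[0.003, 1.0, -0.001], [1.0, -0.003, 0.002], [0.002, -0.001, -1.0]]
ft_force: [0.7, 0.6, 0.7]
width: 1.003
grip_force: 0.0
move [ -1.1   1.2 151.5] [-0.1 -0.1 -0.2]
[ 0.78753089  0.42837544 -0.63567966  1.65652803  0.27290524  1.14757795
  0.08046515]
```

View pics/crop4.png

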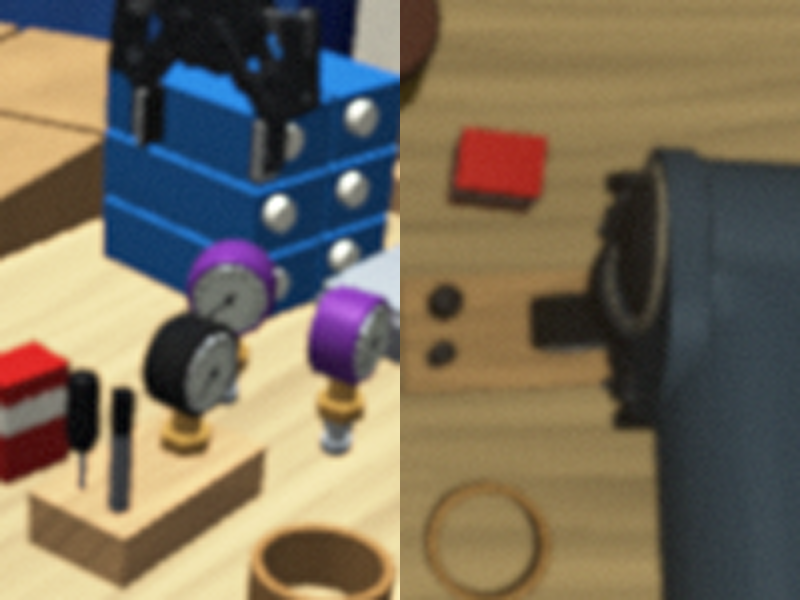

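The gripper stands above the black gauge, fingers on either side of its thickness. Case at side (298,160), with the purple ones clear at (307,142) and (338,153).

```bash
python3 -m pendant '0 0 20 0 0 0; -1 1 55 0 0 0; -1 1 90 0 0 0; -1 1 118 0 0 0; -1 1 138 0 0 0; -1 1 150 0 0 0; -1 1 154 0 0 0; -1 1 154 0 0 0; -1 1 154 0 0 0'; python3 -m pendant '0 0 0 0 0 0; 0 0 0 0 0 0; 0 0 0 0 0 0; 0 0 0 0 0 0; 0 0 0 0 0 0; 0 0 0 0 0 0; 0 0 0 0 0 0; 0 0 0 0 0 0; 0 0 0 0 0 0; 0 0 0 0 0 0' 255 40
```

```text
t: 8.9
tcp_pos: [566.6, -234.5, 87.6]
orientation: [[0.004, 1.0, 0.002], [1.0, -0.004, -0.001], [-0.001, 0.002, -1.0]]
ft_force: [0.0, 0.2, -0.3]
width: 1.002
grip_force: 0.0
t: 9.9
tcp_pos: [565.9, -234.8, 86.9]
orientation: [[0.005, 1.0, 0.001], [1.0, -0.005, -0.001], [-0.001, 0.001, -1.0]]
ft_force: [-1.4, 0.9, 5.8]
width: 0.43
grip_force: 38.5
```

```bash
python3 -m pendant '0 0 -2 0 0 0; 0 0 -8 0 0 0; 0 0 -20 0 0 0; 0 0 -35 0 0 0; 0 0 -55 0 0 0; 0 0 -80 0 0 0; 0 0 -105 0 0 0; 0 0 -130 0 0 0; 0 0 -150 0 0 0; 0 0 -160 0 0 0; 0 0 -160 0 0 0; 0 0 -160 0 0 0' - 70;  python3 - <<'E'
from h import *
goal((568.5,224.3,246),90)
E
```

```text
t: 11.1
tcp_pos: [564.9, -234.5, 245.7]
orientation: [[0.005, 1.0, -0.001], [1.0, -0.005, 0.0], [0.0, -0.001, -1.0]]
ft_force: [-0.3, 0.7, -4.3]
width: 0.426
grip_force: 67.4
move [ 4.588e+02  1.400e+00 -2.000e-01] [-0.1 -0.  -0.3]
```

```bash
python3 -m pendant '10 0 0 0 0 0; 30 0 0 0 0 0; 60 0 0 0 0 0; 95 0 0 0 0 0; 132 0 0 0 0 0; 170 0 0 0 0 0; 208 0 0 0 0 0; 246 0 0 0 0 0; 284 0 0 0 0 0; 322 1 0 0 0 0; 358 2 0 0 0 0; 390 2 0 0 0 0; 417 3 0 0 0 0; 438 4 0 0 0 0; 452 4 0 0 0 0; 458 4 0 0 0 0; 459 4 0 0 0 0; 459 4 0 0 0 0; 459 4 0 0 0 0; 459 4 0 0 0 0'; python3 - <<'E'
from h import *
np.set_printoptions(precision=1,suppress=True)
p=robot.get_state()["tcp_pos"]; print(p)
for n in P: cv2.imwrite(f"pics/{n}4.png",robot.capture(n)[:,:,::-1])
s=cv2.imread("pics/side4.png");t=cv2.imread("pics/top4.png")
k=lambda i,x,y:cv2.resize(i[y:y+150,x:x+100],None,fx=4,fy=4,interpolation=cv2.INTER_CUBIC)
cv2.imwrite("pics/crop5.png",np.hstack([k(s,105,130),k(t,120,120)]))
for dz in(0,-43,-76): print(dz,proj("side",p+[0,2,dz]),proj("top",p+[0,2,dz]))
E
```

```text
t: 13.1
tcp_pos: [572.1, 223.1, 246.3]
orientation: [[0.007, 1.0, 0.0], [1.0, -0.007, -0.001], [-0.001, 0.0, -1.0]]
ft_force: [0.0, 0.2, -4.9]
width: 0.428
grip_force: 67.4
[572.1 223.1 246.3]
0 [142.1 176.6] [157.  186.7]
-43 [145.9 196.2] [161.8 188. ]
-76 [148.7 210.4] [165.1 188.9]
```

View pics/crop5.png

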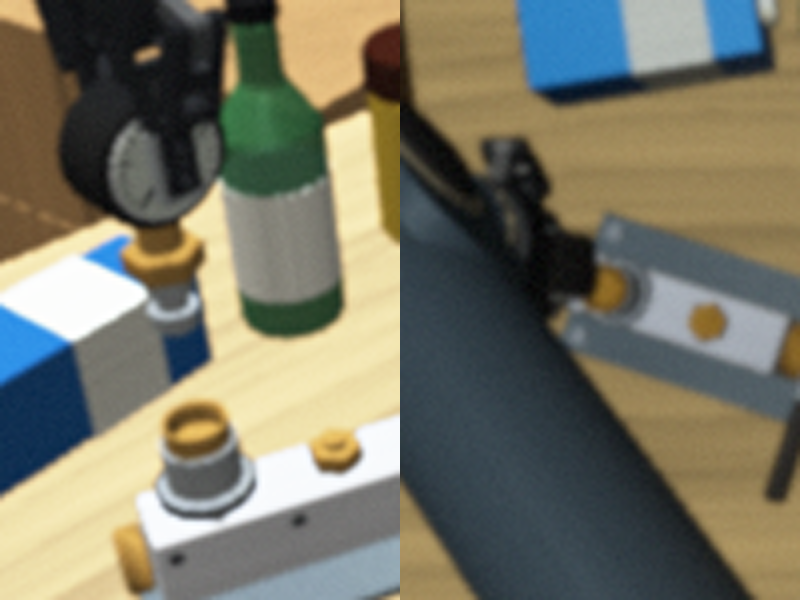

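The plug nose is at side (148.5,209.5), as predicted for a gauge axis about 2 mm in +y of the TCP. The mouth is at side (153.6,235). I'll go down until the nose is just above the rim and check.

```bash
python3 -m pendant '0 -1 6 0 0 0; -1 -2 18 0 0 0; -1 -3 30 0 0 0; -1 -3 40 0 0 0; -1 -3 47 0 0 0; -1 -3 50 0 0 0; -1 -3 51 0 0 0; -1 -3 51 0 0 0; -1 -3 51 0 0 0'; python3 - <<'E'
from h import *
np.set_printoptions(precision=1,suppress=True)
p=robot.get_state()["tcp_pos"]; print(p)
for n in P: cv2.imwrite(f"pics/{n}5.png",robot.capture(n)[:,:,::-1])
s=cv2.imread("pics/side5.png");t=cv2.imread("pics/top5.png")
k=lambda i,x,y:cv2.resize(i[y:y+75,x:x+50],None,fx=8,fy=8,interpolation=cv2.INTER_CUBIC)
cv2.imwrite("pics/crop6.png",np.hstack([k(s,130,190),k(t,145,155)]))
print(proj("side",p+[0,2,-78]),proj("side",[569.2,224.4,112]))
E
```

```text
t: 14.1
tcp_pos: [569.1, 223.6, 195.8]
orientation: [[0.005, 1.0, 0.001], [1.0, -0.005, 0.0], [0.0, 0.001, -1.0]]
ft_force: [-0.1, -0.7, -4.2]
width: 0.429
grip_force: 67.4
[569.1 223.6 195.8]
[153.4 232.4] [154.4 234.3]
```

View pics/crop6.png

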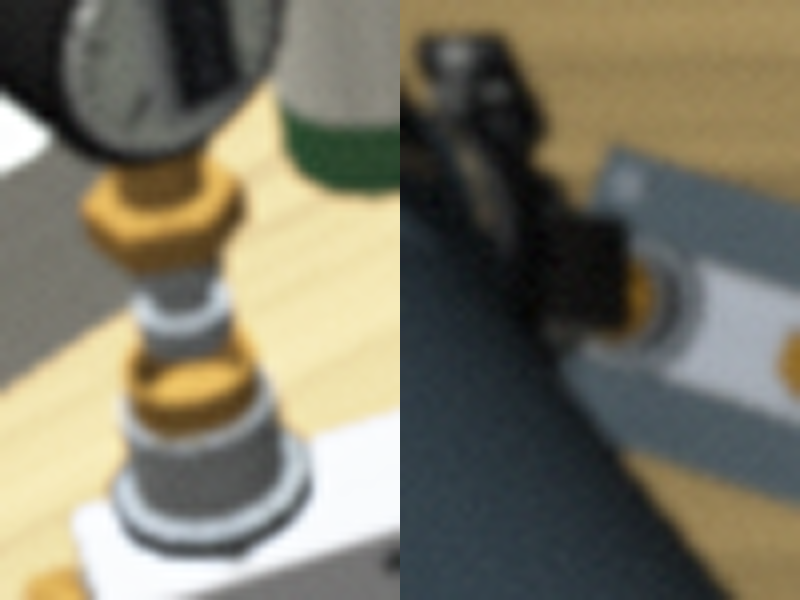

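The side crop shows the plug nose at crop (184,352), just over the mouth centre at (190,363), so it is about 1 mm off. The top view shows the collar over the bore. I'll correct by -1 mm in y and enter slowly.

```bash
python3 -m pendant '-1 0 2 0 0 0; -1 0 5 0 0 0; -1 0 8 0 0 0; -1 0 11 0 0 0; -1 0 14 0 0 0; -1 0 16 0 0 0; -1 0 16 0 0 0'
```

```text
t: 14.9
tcp_pos: [569.1, 223.4, 179.2]
orientation: [[0.004, 1.0, 0.001], [1.0, -0.004, 0.002], [0.002, 0.001, -1.0]]
ft_force: [1.4, 3.5, -4.6]
width: 0.431
grip_force: 67.2
```

```bash
python3 -m pendant '1 0 3 0 0 0; 1 0 6 0 0 0; 1 0 9 0 0 0; 1 0 12 0 0 0; 1 0 15 0 0 0; 1 0 17 0 0 0; 1 0 17 0 0 0'
```

```text
t: 15.6
tcp_pos: [569.5, 224.3, 165.0]
orientation: [[0.005, 1.0, 0.003], [1.0, -0.005, 0.0], [0.0, 0.003, -1.0]]
ft_force: [-2.6, -0.2, 10.6]
width: 0.425
grip_force: 68.9
```

```bash
python3 -m pendant '0 0 2 0 0 0; 0 0 4 0 0 0; 0 0 6 0 0 0; 0 0 6 0 0 0'
```

```text
t: 16.0
tcp_pos: [569.4, 224.1, 158.8]
orientation: [[0.005, 1.0, 0.003], [1.0, -0.005, 0.0], [0.0, 0.003, -1.0]]
ft_force: [-0.9, 1.6, 4.7]
width: 0.427
grip_force: 68.4
```

```bash
python3 -m pendant '0 0 1 0 0 0; 0 0 2 0 0 0; 0 0 3 0 0 0; 0 0 4 0 0 0; 0 0 4 0 0 0'; python3 - <<'E'
from h import *
s=robot.capture("side")[:,:,::-1]; cv2.imwrite("pics/side6.png",s)
cv2.imwrite("pics/crop7.png",np.hstack([cv2.resize(i[190:265,130:180],None,fx=8,fy=8,interpolation=cv2.INTER_CUBIC) for i in (s,cv2.imread("pics/side2.png"))]))
E
```

```text
t: 16.5
tcp_pos: [569.5, 224.3, 156.8]
orientation: [[0.005, 1.0, 0.003], [1.0, -0.005, -0.0], [-0.0, 0.003, -1.0]]
ft_force: [-5.2, -2.7, 21.8]
width: 0.427
grip_force: 70.3
```

View pics/crop7.png

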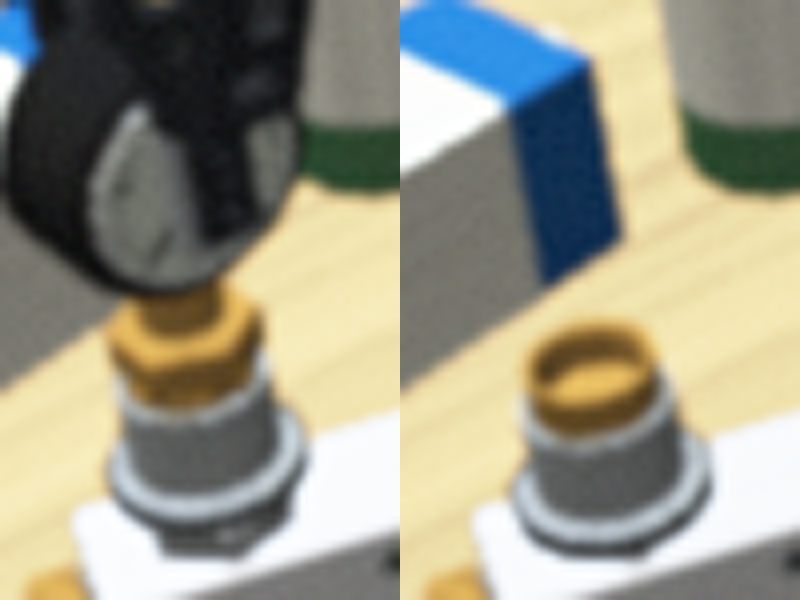

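The sleeve has sprung forward: its flange is back up at crop row 480, and the collar sits on the mouth. A light tug will confirm the lock.

```bash
python3 -m pendant '0 0 -2 0 0 0; 0 0 -4 0 0 0; 0 0 -6 0 0 0; 0 0 -6 0 0 0'; python3 -m pendant '0 0 4 0 0 0; 0 0 4 0 0 0'; python3 -m pendant '0 0 0 0 0 0; 0 0 0 0 0 0; 0 0 0 0 0 0; 0 0 0 0 0 0; 0 0 0 0 0 0; 0 0 0 0 0 0' 0
```

```text
t: 16.95
tcp_pos: [569.4, 223.9, 158.6]
orientation: [[0.005, 1.0, 0.002], [1.0, -0.005, 0.001], [0.001, 0.002, -1.0]]
ft_force: [1.4, 2.3, -1.0]
width: 0.425
grip_force: 67.9
t: 17.15
tcp_pos: [569.5, 224.2, 156.9]
orientation: [[0.005, 1.0, 0.002], [1.0, -0.005, 0.0], [0.0, 0.002, -1.0]]
ft_force: [-1.8, -0.2, 13.5]
width: 0.424
grip_force: 69.6
t: 17.75
tcp_pos: [568.7, 223.2, 154.1]
orientation: [[0.005, 1.0, -0.0], [1.0, -0.005, -0.0], [-0.0, -0.0, -1.0]]
ft_force: [-0.1, 0.5, 0.5]
width: 1.0
grip_force: 0.0
```

Locked: the collar is at mouth height against a hard stop. Next, retreat upward and over to the lever.

```bash
python3 -m pendant '0 0 -5 0 0 0; 0 0 -20 0 0 0; 0 0 -45 0 0 0; 0 0 -75 0 0 0; 0 0 -100 0 0 0; 0 0 -115 0 0 0; 0 0 -115 0 0 0'; python3 - <<'E'
from h import *
np.set_printoptions(precision=1,suppress=True)
for n in P: cv2.imwrite(f"pics/{n}7.png",robot.capture(n)[:,:,::-1])
for n,b in(("top",(195,215,240,255)),("side",(218,218,262,262))):
    im=cv2.imread(f"pics/{n}7.png");m=cv2.minAreaRect(blob(im,b,(0,0,0),(180,255,75)));print(n,m,plane(n,m[0],90))
    globals()[n]=m[0]
X,e=tri(side,top);print("grip centre",X,e)
M=np.array([569.4,224.8,89]);y=np.array([.3305,.9438,0]);x=np.array([.9438,-.3305,0])
S=M-160*y;print("stem",S,"75:",S-75*x,"67.5:",S-67.5*x)
goal((*(S-75*x)[:2],200),160.7)
E
```

```text
t: 18.45
tcp_pos: [569.8, 224.3, 272.4]
orientation: [[0.005, 1.0, 0.005], [1.0, -0.005, 0.002], [0.002, 0.005, -1.0]]
ft_force: [-0.5, 0.1, 0.2]
width: 1.003
grip_force: 0.0
top ((216.6688995361328, 232.065673828125), (5.954474449157715, 25.630128860473633), 21.250505447387695) [453.4  99.4  90. ]
side ((239.14601135253906, 240.30975341796875), (26.246112823486328, 7.902055263519287), 48.8140754699707) [451.  100.2  90. ]
grip centre [452.9  99.2  88.4] 1.2007535153590503
stem [516.5  73.8  89. ] 75: [445.7  98.6  89. ] 67.5: [452.8  96.1  89. ]
move [-125.1 -122.1   69.1] [ -0.   0. -71.]
```

```bash
python3 -m pendant '-10 -10 0 0 0 -4; -25 -25 0 0 0 -11; -45 -45 0 0 0 -19; -65 -65 0 0 0 -27; -85 -85 5 0 0 -35; -103 -102 18 0 0 -43; -115 -115 35 0 0 -51; -121 -121 52 0 0 -59; -123 -122 64 0 0 -67; -123 -122 69 0 0 -71; -123 -122 69 0 0 -71; -123 -122 69 0 0 -71'; python3 - <<'E'
from h import *
goal((445.9,101,76),160.7); print(robot.get_state()["q"])
E
```

```text
t: 19.75
tcp_pos: [445.7, 100.8, 199.7]
orientation: [[-0.943, 0.331, -0.002], [0.331, 0.943, 0.0], [0.002, -0.0, -1.0]]
ft_force: [0.5, -0.7, 0.8]
width: 1.004
grip_force: 0.0
move [ -0.3   0.3 123.7] [-0.  -0.1 -0.1]
[ 0.58272157  0.30211002 -1.04857232  2.02330602  0.31278087  0.98853468
  0.61095897]
```

```bash
python3 -m pendant '0 0 15 0 0 0; 0 0 40 0 0 0; 0 0 70 0 0 0; 0 0 95 0 0 0; 0 0 113 0 0 0; 0 0 122 0 0 0; 0 0 124 0 0 0; 0 0 124 0 0 0'; python3 -m pendant '0 0 0 0 0 0; 0 0 0 0 0 0; 0 0 0 0 0 0; 0 0 0 0 0 0; 0 0 0 0 0 0; 0 0 0 0 0 0; 0 0 0 0 0 0; 0 0 0 0 0 0; 0 0 0 0 0 0; 0 0 0 0 0 0; 0 0 0 0 0 0; 0 0 0 0 0 0' 255 25; python3 -c "
from plant import robot; print(robot.get_state()['q'])"
```

```text
t: 20.55
tcp_pos: [446.4, 101.3, 76.4]
orientation: [[-0.944, 0.33, 0.0], [0.33, 0.944, 0.0], [-0.0, 0.0, -1.0]]
ft_force: [-0.5, -0.1, 0.4]
width: 1.001
grip_force: 0.0
t: 21.75
tcp_pos: [446.3, 100.7, 76.6]
orientation: [[-0.944, 0.33, 0.0], [0.33, 0.944, -0.001], [-0.0, -0.001, -1.0]]
ft_force: [-0.7, -2.1, 5.7]
width: 0.18
grip_force: 30.1
[ 0.40048861  0.48516809 -0.88338155  2.14339372  0.55459214  0.75582944
  0.38851728]
```

```bash
python3 -m pendant '0 -4 0 0 0 -3; -1 -10 0 0 0 -8; -2 -17 0 0 0 -13; -4 -23 0 0 0 -18; -6 -29 0 0 0 -23; -9 -35 0 0 0 -28; -12 -41 0 0 0 -33; -16 -46 0 0 0 -38; -20 -51 0 0 0 -43; -25 -56 0 0 0 -48; -30 -60 0 0 0 -53; -35 -64 0 0 0 -58; -41 -67 0 0 0 -63; -47 -70 0 0 0 -68; -53 -72 0 0 0 -73; -59 -73 0 0 0 -78; -59 -73 0 0 0 -78; -59 -73 0 0 0 -78'; python3 - <<'E'
from h import *
s=robot.get_state();d=s["tcp_pos"]-np.array([516.5,73.8,89]);print(np.hypot(*d[:2]),(np.degrees(np.arctan2(d[1],d[0]))%360)-160.7,s["q"],s["wrist_torque"])
E
```

```text
t: 23.55
tcp_pos: [478.3, 11.8, 76.6]
orientation: [[-0.52, -0.854, 0.0], [-0.854, 0.52, -0.001], [0.001, -0.001, -1.0]]
ft_force: [-0.9, -2.5, 5.4]
width: 0.18
grip_force: 30.1
72.83154833437585 77.68156763663785 [ 0.77724761  0.68637866 -1.18965768  2.09021524  0.81622593  0.94216641
  1.7205975 ] [-0.6102187   0.15785932  0.04711545]
```

```bash
python3 -m pendant '0 -4 0 0 0 -3; -1 -9 0 0 0 -7; -1 -13 0 0 0 -10; -2 -16 0 0 0 -12; -2 -18 0 0 0 -13; -2 -20 0 0 0 -14; -2 -20 0 0 0 -14'; python3 - <<'E'
from h import *
s=robot.get_state();d=s["tcp_pos"]-np.array([516.5,73.8,89]);print(np.hypot(*d[:2]),(np.degrees(np.arctan2(d[1],d[0]))%360)-160.7,s["q"],s["wrist_torque"])
E
```

```text
t: 24.25
tcp_pos: [492.7, 5.0, 76.4]
orientation: [[-0.299, -0.954, -0.007], [-0.954, 0.299, 0.001], [0.001, 0.007, -1.0]]
ft_force: [-10.0, 0.8, 11.8]
width: 0.179
grip_force: 34.9
72.78800052305162 90.22735870736156 [ 0.7992134   0.74381689 -1.22886735  2.0533105   0.85538481  1.00109866
  1.95565915] [ 0.09203073  1.99672156 -0.80965528]
```

```bash
python3 -m pendant '0 0 0 0 0 0; 0 0 0 0 0 0; 0 0 0 0 0 0; 0 0 0 0 0 0; 0 0 0 0 0 0; 0 0 0 0 0 0' 0; python3 -m pendant '0 0 -10 0 0 0; 0 0 -35 0 0 0; 0 0 -65 0 0 0; 0 0 -95 0 0 0; 0 0 -120 0 0 0; 0 0 -130 0 0 0; 0 0 -130 0 0 0';  python3 - <<'E'
from h import *
for n in P: cv2.imwrite(f"pics/{n}8.png",robot.capture(n)[:,:,::-1])
s=cv2.imread("pics/side8.png");t=cv2.imread("pics/top8.png")
k=lambda i,x,y:cv2.resize(i[y:y+120,x:x+160],None,fx=2.5,fy=2.5,interpolation=cv2.INTER_CUBIC)
cv2.imwrite("pics/crop8.png",np.hstack([k(s,110,160),k(t,130,130)]))
E
```

```text
t: 24.85
tcp_pos: [496.0, 3.9, 76.3]
orientation: [[-0.297, -0.955, 0.0], [-0.955, 0.297, -0.0], [-0.0, -0.0, -1.0]]
ft_force: [0.5, -0.1, -0.2]
width: 0.998
grip_force: 0.0
t: 25.55
tcp_pos: [496.6, 4.0, 207.7]
orientation: [[-0.297, -0.955, 0.003], [-0.955, 0.297, -0.001], [0.0, -0.003, -1.0]]
ft_force: [-0.8, -0.3, -1.4]
width: 1.0
grip_force: 0.0
```

View pics/crop8.png

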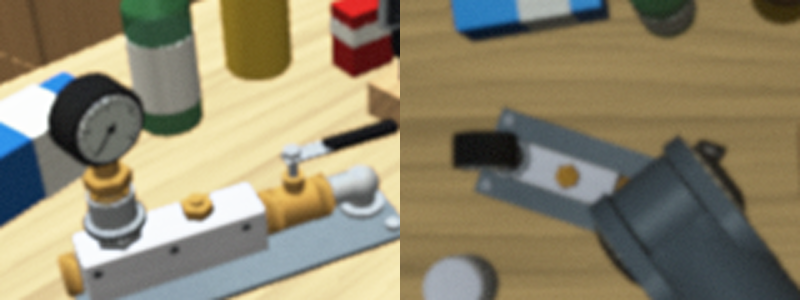

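The gauge stands upright on the coupler with the sleeve forward (side crop (112,215)). The lever lies along the pipe from (292,155) to (395,128), and the bystanders are where they were.

```bash
python3 -c "
from plant import robot; print(robot.job_done())"
```

```text
the job is handed in; nothing more can be done
None
```

The job is handed in: the gauge is seated with the sleeve sprung forward, and only then was the valve turned to its end stop and released, in about 26 s. My one pull on the gauge was too light to prove the lock, so that rests on the sleeve position, the collar height and the hard stop; the bystanders in the last views had not moved.

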